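Finish the snack and present the square jar on the carousel

TASK

Finish the snack on the carousel's plate: lower the cheese flat and centred onto the biscuit that lies there and let it go, then do the same with the other biscuit on top of the cheese; do not drop them. Then turn the carousel until its square jar stands at the pointer on the foot, the stack still in order, and finish while holding the carousel still with a firm grip (on a jar, say), not letting go at the end. Leave the other things on the counter and board where they are.

Things in the scene. Friction and masses are not known exactly. Their poses are not given: they have to be found in the camera images.
- carousel: Fixed dark steel foot of the carousel: disc 220 mm across, 14 mm high, with one pointed dark tongue, 34 mm wide (the pointer: its front) sticking out from under the turntable. Origin on the turning axis at counter height; +x axis along the pointer, which looks roughly away from the robot (within 0.8 rad).
- turntable: Wooden turntable, 270 mm across, with four white black-lidded jars fixed on it, 100 mm from the axis, 90 degrees apart. Turns endlessly both ways about the vertical with friction 0.08 N m and stays where left; starts 0.7 rad or more off the pointer. Origin on the axis, at its underside 16 mm above the counter (wooden top 28 mm above); +x axis points to the square jar.
- square_jar (a point): Centre of the lid's top on the one square jar, 113 mm above the counter. Jar 40 x 40 mm, sides along the turntable's x and y; lid 42 x 42 x 10 mm with an upright round knob 22 mm across, 28 mm high. The other three jars are round, 40 mm across (lids 42), tops 83 mm above the counter, no knob.
- plate (a point): Centre of the upper face of the flat rimless white plate, 120 mm across, 6 mm thick, fixed on the turntable's middle; on the turning axis, 34 mm above the counter.
- pointer (a point): Tip of the pointer on the foot, 177 mm from the axis, 14 mm above the counter.
- bottom_biscuit: Round hard oat biscuit, rigid, 56 mm across, 14 mm thick, already lying about the middle of the plate, loose. Origin at the centre of its underside.
- cheese: Round piece of hard cheese, rigid, 44 mm across, 20 mm thick, lying flat on the wooden board. Origin at the centre of its underside.
- top_biscuit: Round hard oat biscuit, rigid, 56 mm across, 14 mm thick, lying flat on the wooden board. Origin at the centre of its underside.
- board: Fixed wooden board 220 x 260 x 18 mm on the counter, on the side that the carousel is not. Origin at the centre of its underside; top 18 mm up. The cheese and the biscuit lie on its robot-side half, the table knife near its far edge.
- knife: Table knife on the board, 200 mm long, 18 mm wide, at most 13 mm high; leave alone. Origin at its middle, underside.
- salt: Salt pot, 36 mm across, 75 mm high; leave alone. Origin centre of underside.
- mill: Pepper mill, 44 mm across, 105 mm high; leave alone. Origin centre of underside.
- mug: White mug, 80 mm across, 90 mm high; leave alone. Origin centre of underside.
- eggcup: White egg cup, 44 mm across, 60 mm high; leave alone. Origin centre of underside.
- coaster: Cork coaster, 90 mm across, 6 mm thick; leave alone. Origin centre of underside.
Things that resemble listed ones, but are neither listed nor needed, are in the scene too. Leave any green or turquoise look-alike of the bottom_biscuit alone.

How it is judged:
On the way, in this order (a step that is already met when the one before it is completed fails the run):
1. the cheese lies flat and centred on the bottom biscuit, let go (horizontal distance between bottom_biscuit and plate below 0.018 m and z of bottom_biscuit in the frame of plate between -0.003 and 0.003 m and horizontal distance between cheese and bottom_biscuit below 0.012 m and z of cheese in the frame of bottom_biscuit between 0.011 and 0.017 m and angle between cheese's own z axis and vertical below 0.1 rad and contact force between the fingers and cheese below 0.05 N), for 0.2 s.
2. the top biscuit lies flat and centred on the cheese, let go (horizontal distance between bottom_biscuit and plate below 0.018 m and z of bottom_biscuit in the frame of plate between -0.003 and 0.003 m and horizontal distance between cheese and bottom_biscuit below 0.012 m and z of cheese in the frame of bottom_biscuit between 0.011 and 0.017 m and angle between each of cheese, top_biscuit's own z axis and vertical below 0.1 rad and horizontal distance between top_biscuit and cheese below 0.012 m and z of top_biscuit in the frame of cheese between 0.017 and 0.023 m and contact force between the fingers and top_biscuit below 0.05 N), for 0.2 s.
3. the square jar stands at the pointer and the fingers hold the carousel still (horizontal distance between bottom_biscuit and plate below 0.018 m and z of bottom_biscuit in the frame of plate between -0.003 and 0.003 m and horizontal distance between cheese and bottom_biscuit below 0.012 m and z of cheese in the frame of bottom_biscuit between 0.011 and 0.017 m and angle between each of cheese, top_biscuit's own z axis and vertical below 0.1 rad and horizontal distance between top_biscuit and cheese below 0.012 m and z of top_biscuit in the frame of cheese between 0.017 and 0.023 m and y of square_jar in the frame of carousel between -0.012 and 0.012 m and x of square_jar in the frame of carousel above 0.05 m and contact force between the fingers and turntable above 5 N and angular speed of turntable below 0.1 rad/s), for 0.2 s.
At the end, for the whole second after the job is handed in: Stack flat, in order and untouched: bottom biscuit within 18 mm of the plate's centre, each layer within 12 mm of the one below, tilt under 0.1 rad. Square jar within 12 mm sideways of the pointer's line; fingers press the carousel or its jars with over 5 N and it is still (all of step 3 and contact force between the fingers and bottom_biscuit below 0.05 N and contact force between the fingers and cheese below 0.05 N and contact force between the fingers and top_biscuit below 0.05 N); the arm keeps its last pose, push and grip.
It fails at once if a bystander (knife, salt pot, pepper mill, mug, egg cup, coaster) was moved more than 30 mm (distance of any of knife, salt, mill, mug, eggcup, coaster from where it was at the start of the episode above 0.03 m).
It fails at once if the cheese or the top biscuit was dropped (fell freely by more than about 25 mm) ((linear speed of cheese above 0.7 m/s and contact force between the fingers and cheese below 0.01 N) or (linear speed of top_biscuit above 0.7 m/s and contact force between the fingers and top_biscuit below 0.01 N)).
It also fails if it takes over 70 s, if anything falls off the work surface, if the arm or the gripper's body presses on something with over 40 N, if the wrist force passes 120 N, or if a joint passes its speed limit or range.

ROBOT

A 6-joint arm with a two-finger parallel gripper is mounted at the origin on the work surface. World frame = base frame: x ahead of the robot, y to its left, z up, the work surface at z = 0. Lengths are in m, angles in rad, forces in N, time in s.
With the tool pointing down it reaches from about 0.25 to 0.775 m from the base axis. Payload 4 kg.
Tool frame: the origin (TCP) lies midway between the tips of the shut fingers; the grasp point (between the pads) lies 19 mm behind it (robot.hold_point_z is the distance from the TCP to the grasp point, in m); z points along the fingers, y is the line along which they close (so a half turn about z gives the same grasp; the last joint's range is limited). The gripper opens to 94 mm and grips with 3 to 60 N. Pads are 16 mm wide; open, the fingers measure 119 mm over their backs; the gripper's body (75 mm by 177 mm) begins 78 mm behind the grasp point.
Start: joints at [-1.451, 0.087, 1.371, -0, 1.684, -0.103], TCP at [0.122, -0.536, 0.206] pointing down, gripper open.
Joint ranges: [-3.1, 3.1], [-0.76, 2.03], [0.27, 2.55], [-1.08, 4.22], [0.17, 2.65], [-2.57, 2.57]. Speed limits (rad/s): [2.79, 2.79, 3.14, 3.14, 3.14, 3.14].

INTERFACE

Orientations are given as [roll, pitch, yaw] about the fixed x, y, z axes, in that order (R = Rz(yaw) Ry(pitch) Rx(roll)).
In Python, from bench import readout, imaging, robot gives the robot as it stands.
- The arm moves only by the tool carry_out, never from a script. Its argument "motion" is text: rows parted by semicolons, each of 7 numbers parted by spaces: the shift along the tool's x, y, z each as a share of 200 mm, from -1 to 1, then the turn, a rotation vector about the tool's x, y, z each as a share of 120 degrees, from -1 to 1, then the opening, from 0 (shut) to 1 (fully open). A call has 1 to 12 rows; each row shifts and turns the commanded pose from where the row before left it, along the tool's axes as they then stand; what a row does not reach is not made up. A row lasts 1/8 s, in which the tool goes at most 62.5 mm and 10.7 degrees, less where a joint would pass 70% of its speed; a pose out of reach is approached as far as the arm can. A call with a number of a shift or a turn outside -1 to 1 is refused whole. A call with a gripper value outside its range is refused whole. The fingers move at their own pace and stop on an object; the grip force is fixed at half the most. Time passes only in rows, so rows that do not move let the fingers close. It gives the time, the measured TCP pose, the force, the opening and the grip force at its end, in the units of the state.
- readout.get_obs(): the state, without advancing time (a new reading comes with each control period).
- imaging.snapshot(name): name is "side" or "top"; returns a dict with "pixels" (400x640x3 uint8, red, green, blue), "fx", "fy", "cx", "cy" (pixels), "R" (3x3) and "t" (3): a world point X has camera coordinates R X + t. Camera axes: x right, y down, z forward; pixel columns grow to the right and rows downward; lengths in m; the calibration is good to about 2 mm. A picture is of the moment at which its call begins. There is no depth.
- robot.close_job(): hands the job in; it is judged then, once.
The state is a dict: "time": time; "joint_positions": joint angles; "qvel": joint speeds; "joint_torque": joint torques, N m; "tool_pos": TCP position; "ee_rot": TCP orientation; "wrist_force": force on the tool from outside, world axes, zero at the start; "wrist_torque": the same for the moment, N m; "width": finger opening in m; "finger_force": force on a finger pad.
Only numpy, scipy, OpenCV 4.12 (cv2) and the standard library are available. Lean on these libraries where they do the work, as an engineer would, in place of code of your own. Each camera call takes 0.05 s, during which the arm holds its last target. There are 200 camera calls.

## Working session

There is one attempt and no reset: what is moved stays moved. The work goes in short steps, Python scripts to look and compute and a tool call to move; the robot and the scene stay as the last step left them, time stands still between calls to the robot, and variables do not carry over. Pictures are saved under pics/ and viewed, at most 10 in all, crops included, and the job is handed in when it is done.

Besides the shell and the picture viewer there is one more tool, called after ">>>" by a JSON object that holds its "api" and its "payload", one argument or row to a line. carry_out: Moves the arm, as the interface text tells. Its arguments: {"type":"object","properties":{"motion":{"type":"string"}},"required":["motion"]}

```bash
ls; mkdir -p pics
cat > h.py <<'E'
import numpy as np, cv2
from bench import readout, imaging, robot
def snap(n,f=None):
    s=imaging.snapshot(n)
    if f: cv2.imwrite('pics/'+f,s["pixels"][:,:,::-1])
    return s
def ray(s,u,v,z):
    R=np.array(s["R"]);t=np.array(s["t"]);c=-R.T@t
    d=R.T@np.array([(u-s["cx"])/s["fx"],(v-s["cy"])/s["fy"],1])
    return c+d*(z-c[2])/d[2]
def proj(s,X):
    p=np.array(s["R"])@np.array(X)+np.array(s["t"])
    return s["fx"]*p[0]/p[2]+s["cx"],s["fy"]*p[1]/p[2]+s["cy"]
E
python3 - <<'E'
from h import *
o=readout.get_obs();print({k:np.round(v,3) for k,v in o.items()})
for n in("top","side"):
    s=snap(n,n+"0.png");R=np.array(s["R"]);print(n,s["fx"],s["cx"],s["cy"],-R.T@s["t"],R.round(2).tolist())
E
```

```text
pics
{'time': np.float64(0.0), 'joint_positions': array([-1.451,  0.088,  1.372, -0.   ,  1.684, -0.103]), 'qvel': array([ 0.   ,  0.001,  0.   ,  0.001, -0.001,  0.001]), 'joint_torque': array([-1.0000e-03, -3.4018e+01, -3.0243e+01,  7.2000e-02,  3.3000e-02,
       -0.0000e+00]), 'tool_pos': array([ 0.121, -0.536,  0.204]), 'ee_rot': array([-3.139, -0.   ,  0.223]), 'wrist_force': array([ 0.554, -1.091,  0.925]), 'wrist_torque': array([-0.024,  0.006,  0.033]), 'finger_force': np.float64(0.0), 'width': np.float64(0.094)}
top 478.3754349801471 321.4044329219515 201.27033212775476 [ 0.31574972 -0.00836187  1.40761248] [[-0.01, -1.0, -0.03], [-0.99, 0.02, -0.15], [0.15, 0.03, -0.99]]
side 414.5545123741802 327.0969410792968 199.06806650738466 [ 0.24459027 -1.01676564  0.89515522] [[0.97, -0.26, 0.02], [-0.14, -0.59, -0.79], [0.21, 0.76, -0.61]]
```

View pics/top0.png

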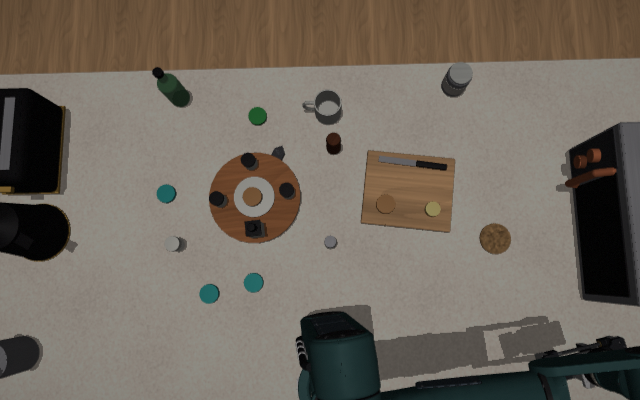

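View pics/side0.png

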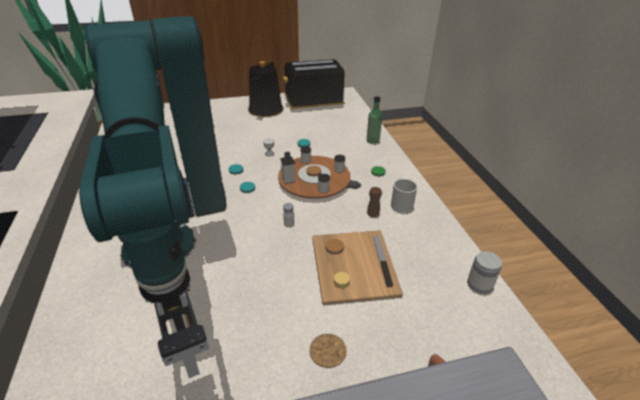

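The top view shows the carousel at (255,197), with its pointer tip at (279,151) and the square knobbed jar at (255,229). The bottom biscuit is at (252,197). The board is at (408,190), with the biscuit at (386,204) and the yellow cheese at (433,209). The green and turquoise discs (258,116), (166,193), (209,294) and (254,283) are look-alikes, and the cork coaster is at (495,238).

The brown discs are (252,197), (386,204) and (495,238). The top biscuit is (386,204), because it is the one on the board. I'll confirm that in a crop.

Run:
```python
from h import *
s=snap("top"); im=s["pixels"];hsv=cv2.cvtColor(im,cv2.COLOR_RGB2HSV)
crop=im[130:260,195:470,::-1]
b=cv2.resize(crop,None,fx=2.9,fy=2.9,interpolation=cv2.INTER_CUBIC);cv2.imwrite('pics/crop.png',b)
for p in[(252,197),(386,204),(433,209),(420,215),(265,213),(245,185),(230,185),(279,153),(255,229),(262,235),(287,191),(249,160)]: print(p,hsv[p[1],p[0]])
```

```text
(252, 197) [ 14 134 112]
(386, 204) [ 14 132 114]
(433, 209) [ 24 101 144]
(420, 215) [ 14 115 124]
(265, 213) [12 47 98]
(245, 185) [ 26  13 139]
(230, 185) [ 12 152 104]
(279, 153) [140  17  46]
(255, 229) [105 102   5]
(262, 235) [30 11 48]
(287, 191) [ 0 11 23]
(249, 160) [ 0  0 20]
```

View pics/crop.png

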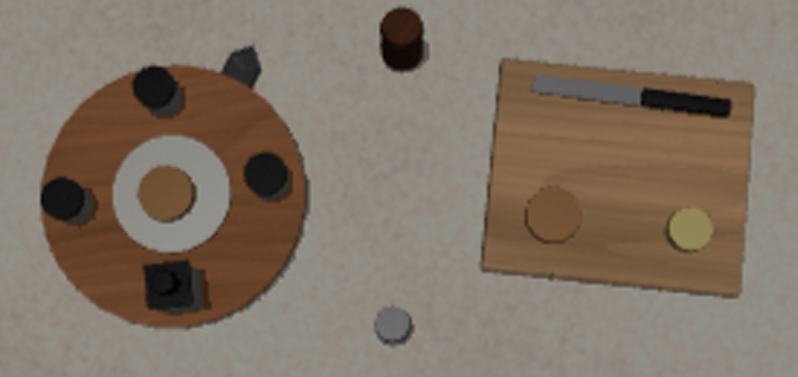

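The crop confirms the top biscuit on the board at crop (553,214), which is (385.7,203.8) in the image. The cheese is at crop (690,229) and the bottom biscuit at crop (166,193), slightly left of the plate's centre.

```bash
cat >> h.py <<'E'
def disc(s,mask,p,win=40):
    """centre of the mask blob near pixel p (ellipse fit of hull)"""
    m=np.zeros(mask.shape,np.uint8);u,v=map(int,p);m[max(v-win,0):v+win,max(u-win,0):u+win]=mask[max(v-win,0):v+win,max(u-win,0):u+win]
    cs,_=cv2.findContours(m,cv2.RETR_EXTERNAL,cv2.CHAIN_APPROX_NONE)
    c=min(cs,key=lambda c:-cv2.pointPolygonTest(c,(float(u),float(v)),True))
    return cv2.fitEllipse(cv2.convexHull(c)),cv2.contourArea(c)
E
python3 - <<'E'
from h import *
s=snap("top"); hsv=cv2.cvtColor(s["pixels"],cv2.COLOR_RGB2HSV).astype(int);H,S,V=hsv[...,0],hsv[...,1],hsv[...,2]
def go(n,mask,p,z,win=40):
    e,a=disc(s,mask.astype(np.uint8)*255,p,win);c=ray(s,*e[0],z);
    print(n,np.round(e[0],1),"xy",c[:2].round(4),"diam",np.round(np.array(e[1])*np.linalg.norm(c+s_t())/s["fx"],4),a);return c
def s_t():
    R=np.array(s["R"]);return R.T@np.array(s["t"])
go("plate",(S<45)&(V>80),(240,185),.034)
go("bottom",(S>90)&(V>60),(252,197),.048,15)
go("cheese",(H>=19)&(S>70),(433,209),.038,15)
for dz in(0,):
    g=cv2.resize(s["pixels"][188:220,370:402],None,fx=8,fy=8,interpolation=cv2.INTER_CUBIC)
    hc=cv2.HoughCircles(cv2.cvtColor(g,cv2.COLOR_RGB2GRAY),cv2.HOUGH_GRADIENT,1,50,param1=60,param2=15,minRadius=66,maxRadius=90)
    for c in hc[0][:3]:
        u,v=370+(c[0]+.5)/8-.5,188+(c[1]+.5)/8-.5; print("top",u,v,c[2]/8,ray(s,u,v,.032))
go("table",(S>100)|((V<60)),(222,175),.028,60)
for n,p,z in(("jL",(218,199),.083),("jF",(249,160),.083),("jR",(287,189),.083),("sq",(254,227),.113)):
    go(n,V<30,p,z,16)
d=(V<75)&(S<70)
m=np.zeros(d.shape,bool);m[140:160,268:292]=d[140:160,268:292]
ys,xs=np.where(m);i=ys.argmin();print("tip",[(x,y) for x,y in zip(xs,ys) if y<=ys.min()+1],len(xs))
for p in((279,147),(285,150),(286,156),(272,152)): print(p,ray(s,*p,.014)[:2])
go("salt",(S<60)&(V>0),(330,242),.075,12)
E
```

```text
plate [253.8 196.5] xy [0.5393 0.2262] diam [0.1165 0.1198] 1221.0
bottom [251.8 196.1] xy [0.5382 0.2298] diam [0.0535 0.0543] 249.5
cheese [432.3 208.5] xy [ 0.4946 -0.2892] diam [0.0439 0.0456] 166.0Traceback (most recent call last):
  File "<stdin>", line 14, in <module>
TypeError: 'NoneType' object is not subscriptable
```

Run:
```python
from h import *
s=snap("top"); hsv=cv2.cvtColor(s["pixels"],cv2.COLOR_RGB2HSV).astype(int);H,S,V=hsv[...,0],hsv[...,1],hsv[...,2]
def go(n,mask,p,z,win=40):
    try: e,a=disc(s,mask.astype(np.uint8)*255,p,win)
    except Exception as x: print(n,x);return
    c=ray(s,*e[0],z);print(n,np.round(e[0],1),"xy",c[:2].round(4),"px",np.round(e[1],1),a)
go("top",(S>126),(386,204),.032,15)
go("topV",(V<119),(386,204),.032,15)
go("table",(S>100)|(V<60),(222,175),.028,60)
for n,p,z in(("jL",(217,199),.083),("jF",(248,160),.083),("jR",(286,189),.083),("sq",(253,227),.113)):
    go(n,V<25,p,z,16)
m=(V<75)&(S<70)
print((m[142:166,264:294]).astype(int).__str__().replace(' ','') if 0 else '\n'.join(''.join('#' if q else '.' for q in r) for r in m[142:166,264:294]))
for p in((279,147),(272,152)): print(p,ray(s,*p,.014)[:2])
print('\n'.join(' '.join('%3d'%q for q in r) for r in S[194:216:2,372:402]))
```

```text
top [385.2 203.8] xy [ 0.5115 -0.1556] px [18.9 19.4] 269.5
topV [386.5 206.8] xy [ 0.5026 -0.1591] px [24.1 37.1] 484.0
table [262.4 192.8] xy [0.5509 0.2022] px [ 89.5 111.5] 5197.5
jL [216.2 198.2] xy [0.5283 0.3245] px [13.2 14.4] 134.5
jF [247.9 159.6] xy [0.6381 0.2357] px [13.  14.1] 129.5
jR [286.2 189.5] xy [0.5496 0.1264] px [12.7 13.8] 122.0
sq [252.1 227.9] xy [0.4398 0.2169] px [16.9 17.4] 162.0
..............................
..............................
..............................
..............................
.................#............
..............#####...........
...........########...........
..........##########..........
..........##########..........
.........###########..........
.........###########..........
........#############.........
........#############.........
.........###########..........
...........#########..........
.............######...........
...............####...........
.................#............
..............................
..............................
..............................
..............................
......
[... 745 characters left out ...]
 132 133 132 131 132 133 131 134 132 134 133 134 134 133 133 136 134 133 127 116 115 116 115 116 116
116 115 116 116 141 131 132 133 131 133 132 131 132 132 131 133 134 132 132 134 134 134 133 121 116 115 118 115 115 115
116 117 117 118 123 143 132 131 132 131 131 131 131 133 133 131 136 133 132 134 134 131 126 114 115 116 115 114 118 115
117 116 115 116 116 118 134 135 132 131 132 132 132 131 130 129 129 132 133 133 135 121 117 117 117 116 115 117 117 117
116 117 116 116 117 117 117 118 124 139 137 130 135 133 133 135 130 134 130 116 116 116 114 116 114 116 118 116 116 117
117 117 117 116 117 116 116 114 117 114 116 117 117 116 115 116 116 116 115 116 116 118 117 117 117 118 114 117 118 117
```

Axis (0.539,0.226): both jar pairs give the same midpoint, and the jar radii come out at 0.0997 m. The square jar stands at −3.05 rad and the pointer at about −0.46 rad with tip radius 0.174 m, so the table must turn +2.59 rad. I'll use one yaw of 0.877 throughout, which keeps the fingers between the jars. Next: turn, then go above the cheese.

>>> {"api": "carry_out", "payload": {
  "motion": "0 0 0 0 0 -0.078 1; 0 0 0 0 0 -0.078 1; 0 0 0 0 0 -0.078 1; 0 0 0 0 0 -0.078 1; 0.26 0.08 0 0 0 0 1; 0.27 0.08 0 0 0 0 1; 0.27 0.08 0 0 0 0 1; 0.27 0.08 0 0 0 0 1; 0.27 0.08 0 0 0 0 1; 0.27 0.08 0 0 0 0 1; 0.27 0.08 0 0 0 0 1; 0.26 0.08 0 0 0 0 1"
}}

```text
time: 1.75
tool_pos: [0.4952, -0.2882, 0.2055]
ee_rot: [3.141, 0.0, 0.877]
wrist_force: [0.2, -0.1, 0.6]
width: 0.0942
finger_force: 0.0
```

```bash
cat >> h.py <<'E'
from scipy.spatial.transform import Rotation as Ro
def todo(target,yaw=None):
    """remaining shift in tool axes as shares of 200 mm, total and turn about tool z in shares of 120 deg"""
    o=readout.get_obs();R=Ro.from_euler('xyz',o["ee_rot"])
    d=R.inv().apply(np.array(target)-o["tool_pos"])/.2
    print("t %.2f pos"%o["time"],o["tool_pos"].round(4),"rpy",o["ee_rot"].round(3),"w %.4f f %.1f"%(o["width"],o["finger_force"]),"F",o["wrist_force"].round(1),"| shift",d.round(4))
    if yaw is not None: print("turn z",round(-(yaw-o["ee_rot"][2])/np.radians(120),3))
E
python3 -c "
from h import *
todo((.4946,-.2892,.022),.877)"
```

```text
t 1.75 pos [ 0.4952 -0.2882  0.2055] rpy [3.141 0.    0.877] w 0.0942 f 0.0 F [ 0.2 -0.1  0.6] | shift [-5.600e-03  8.000e-04  9.173e-01]
turn z -0.0
```

Excellent. Lower and grip.

>>> {"api": "carry_out", "payload": {
  "motion": "-0.0055 0.001 0.2 0 0 0 1; 0 0 0.25 0 0 0 1; 0 0 0.25 0 0 0 1; 0 0 0.15 0 0 0 1; 0 0 0.065 0 0 0 1; 0 0 0 0 0 0 1; 0 0 0 0 0 0 0.3; 0 0 0 0 0 0 0.3; 0 0 0 0 0 0 0.3; 0 0 0 0 0 0 0.3; 0 0 0 0 0 0 0.3; 0 0 0 0 0 0 0.3"
}}

```text
time: 3.25
tool_pos: [0.4933, -0.2906, 0.0226]
ee_rot: [3.141, 0.0, 0.876]
wrist_force: [0.2, -1.2, 0.6]
width: 0.0436
finger_force: 30.0
```

>>> {"api": "carry_out", "payload": {
  "motion": "0 0 -0.2 0 0 0 0.3; 0 0 -0.3 0 0 0 0.3; 0 0 -0.25 0 0 0 0.3; 0.2 -0.14 0 0 0 0 0.3; 0.25 -0.17 0 0 0 0 0.3; 0.25 -0.17 0 0 0 0 0.3; 0.25 -0.17 0 0 0 0 0.3; 0.25 -0.17 0 0 0 0 0.3; 0.25 -0.17 0 0 0 0 0.3; 0.25 -0.17 0 0 0 0 0.3; 0.25 -0.17 0 0 0 0 0.3; 0.15 -0.12 0 0 0 0 0.3"
}}

```text
time: 4.75
tool_pos: [0.5388, 0.2206, 0.172]
ee_rot: [-3.141, 0.0, 0.878]
wrist_force: [0.2, -0.9, -1.1]
width: 0.0434
finger_force: 30.0
```

```bash
python3 -c "
from h import *
todo((.5382,.2298,.0528),.877)
s=snap('side');c=s['pixels'][90:240,240:400,::-1]
cv2.imwrite('pics/s1.png',cv2.resize(c,None,fx=3.8,fy=3.8,interpolation=cv2.INTER_CUBIC))"
```

```text
t 4.75 pos [0.5388 0.2206 0.172 ] rpy [-3.141  0.     0.878] w 0.0434 f 30.0 F [ 0.2 -0.9 -1.1] | shift [ 0.0336 -0.0315  0.596 ]
turn z 0.001
```

View pics/s1.png

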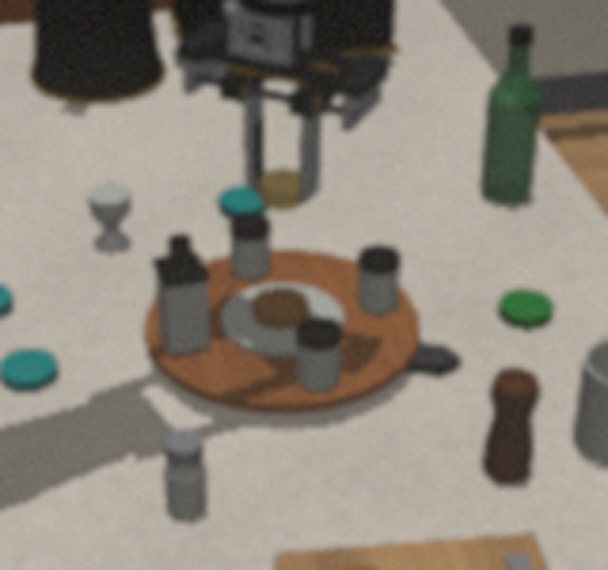

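The crop shows the cheese held level at (282,187), above the bottom biscuit at (280,307); nothing else has moved. I'll correct the small xy offset and lower it.

>>> {"api": "carry_out", "payload": {
  "motion": "0.0335 -0.0315 0 0 0 0 0.3; 0 0 0.2 0 0 0 0.3; 0 0 0.2 0 0 0 0.3; 0 0 0.12 0 0 0 0.3; 0 0 0.05 0 0 0 0.3; 0 0 0.015 0 0 0 0.3; 0 0 0.008 0 0 0 0.3; 0 0 0 0 0 0 0.3"
}}

```text
time: 5.8
tool_pos: [0.5395, 0.2271, 0.0551]
ee_rot: [3.14, -0.002, 0.876]
wrist_force: [-0.7, 0.1, -1.1]
width: 0.0434
finger_force: 30.0
```

```bash
python3 -c "
from h import *
todo((.5382,.2298,.0528),.877)"
```

```text
t 5.80 pos [0.5395 0.2271 0.0551] rpy [ 3.14e+00 -2.00e-03  8.76e-01] w 0.0434 f 30.0 F [-0.7  0.1 -1.1] | shift [ 0.0061 -0.0135  0.0113]
turn z -0.0
```

>>> {"api": "carry_out", "payload": {
  "motion": "0.004 -0.007 0.005 0 0 0 0.3; 0 0 0.003 0 0 0 0.3; 0 0 0 0 0 0 0.3"
}}

```text
time: 6.18
tool_pos: [0.5383, 0.2288, 0.0526]
ee_rot: [3.141, -0.001, 0.876]
wrist_force: [0.6, 0.6, 1.0]
width: 0.0432
finger_force: 30.0
```

```bash
python3 -c "
from h import *
todo((.5382,.2298,.0528),.877)"
```

```text
t 6.17 pos [0.5383 0.2288 0.0526] rpy [ 3.141e+00 -1.000e-03  8.760e-01] w 0.0432 f 30.0 F [0.6 0.6 1. ] | shift [ 0.0037 -0.0035 -0.0012]
turn z -0.0
```

The force jumped by +2 N, so the cheese is touching. Release, rise straight up, and back off toward the board so the camera sees the carousel.

>>> {"api": "carry_out", "payload": {
  "motion": "0 0 0 0 0 0 0.6; 0 0 0 0 0 0 0.8; 0 0 0 0 0 0 0.9; 0 0 -0.1 0 0 0 1; 0 0 -0.25 0 0 0 1; 0 0 -0.3 0 0 0 1; -0.2 0.14 0 0 0 0 1; -0.25 0.17 0 0 0 0 1; -0.25 0.17 0 0 0 0 1; -0.25 0.17 0 0 0 0 1; -0.25 0.17 0 0 0 0 1; -0.25 0.17 0 0 0 0 1"
}}

```text
time: 7.68
tool_pos: [0.5042, -0.1229, 0.1825]
ee_rot: [3.141, -0.0, 0.876]
wrist_force: [0.7, -0.5, 0.6]
width: 0.0942
finger_force: 0.0
```

```bash
python3 -c "
from h import *
todo((.5115,-.1556,.0225),.877)
s=snap('top'); hsv=cv2.cvtColor(s['pixels'],cv2.COLOR_RGB2HSV).astype(int);H,S,V=hsv[...,0],hsv[...,1],hsv[...,2]
e,a=disc(s,((H>=19)&(S>70)).astype(np.uint8)*255,(252,197),16);print('cheese',e,ray(s,*e[0],.068))
e,a=disc(s,((S>90)&(V>60)).astype(np.uint8)*255,(252,197),15);print('both',e,ray(s,*e[0],.048))
cv2.imwrite('pics/t2.png',cv2.resize(s['pixels'][130:260,195:470,::-1],None,fx=2.9,fy=2.9,interpolation=cv2.INTER_CUBIC))"
```

```text
t 7.67 pos [ 0.5042 -0.1229  0.1825] rpy [ 3.141 -0.     0.876] w 0.0942 f 0.0 F [ 0.7 -0.5  0.6] | shift [-0.1026  0.132   0.7999]
turn z -0.0
cheese ((250.95655822753906, 195.35720825195312), (14.806747436523438, 15.729848861694336), 125.95121002197266) [0.53724986 0.22867024 0.068     ]
both ((251.78070068359375, 196.1450653076172), (18.293323516845703, 18.57958984375), 80.7647705078125) [0.53820495 0.22979462 0.048     ]
```

View pics/t2.png

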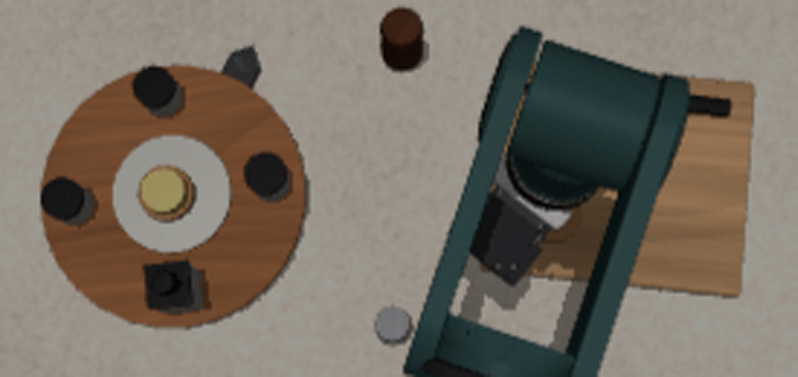

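The picture shows the cheese on the bottom biscuit at crop (162,190), 1.5 mm off centre, and the turntable unchanged. Now the top biscuit.

>>> {"api": "carry_out", "payload": {
  "motion": "-0.1025 0.132 0 0 0 0 1; 0 0 0.2 0 0 0 1; 0 0 0.25 0 0 0 1; 0 0 0.2 0 0 0 1; 0 0 0.1 0 0 0 1; 0 0 0.045 0 0 0 1; 0 0 0 0 0 0 1; 0 0 0 0 0 0 1"
}}

```text
time: 8.72
tool_pos: [0.5129, -0.154, 0.0247]
ee_rot: [3.139, -0.001, 0.876]
wrist_force: [-0.7, 0.1, -0.1]
width: 0.0938
finger_force: 0.0
```

```bash
python3 -c "
from h import *
todo((.5115,-.1556,.0215),.877)"
```

```text
t 8.72 pos [ 0.5129 -0.154   0.0247] rpy [ 3.139e+00 -1.000e-03  8.760e-01] w 0.0938 f 0.0 F [-0.7  0.1 -0.1] | shift [-0.0103 -0.0003  0.016 ]
turn z -0.0
```

>>> {"api": "carry_out", "payload": {
  "motion": "-0.007 0 0.013 0 0 0 1; 0 0 0 0 0 0 1; 0 0 0 0 0 0 0.4; 0 0 0 0 0 0 0.4; 0 0 0 0 0 0 0.4; 0 0 0 0 0 0 0.4; 0 0 0 0 0 0 0.4; 0 0 0 0 0 0 0.4"
}}

```text
time: 9.72
tool_pos: [0.511, -0.1548, 0.0207]
ee_rot: [3.141, 0.0, 0.876]
wrist_force: [0.4, -0.4, 0.1]
width: 0.0553
finger_force: 30.0
```

```bash
python3 -c "
from h import *
todo((.5115,-.1556,.0215),.877)"
```

```text
t 9.72 pos [ 0.511  -0.1548  0.0207] rpy [3.141 0.    0.876] w 0.0553 f 30.0 F [ 0.4 -0.4  0.1] | shift [-0.0014  0.0047 -0.0041]
turn z -0.0
```

>>> {"api": "carry_out", "payload": {
  "motion": "0 0 -0.15 0 0 0 0.4; 0 0 -0.3 0 0 0 0.4; 0 0 -0.3 0 0 0 0.4; 0.15 -0.11 0 0 0 0 0.4; 0.22 -0.16 0 0 0 0 0.4; 0.22 -0.16 0 0 0 0 0.4; 0.22 -0.16 0 0 0 0 0.4; 0.22 -0.16 0 0 0 0 0.4; 0.22 -0.16 0 0 0 0 0.4; 0.2 -0.14 0 0 0 0 0.4; 0.11 -0.08 0 0 0 0 0.4; 0 0 0 0 0 0 0.4"
}}

```text
time: 11.22
tool_pos: [0.5365, 0.2313, 0.1701]
ee_rot: [-3.141, 0.001, 0.88]
wrist_force: [-0.6, 0.6, -1.0]
width: 0.0549
finger_force: 30.0
```

```bash
python3 -c "
from h import *
todo((.5373,.2288,.0715),.877)
s=snap('side');c=s['pixels'][90:240,240:400,::-1]
cv2.imwrite('pics/s3.png',cv2.resize(c,None,fx=3.8,fy=3.8,interpolation=cv2.INTER_CUBIC))"
```

```text
t 11.22 pos [0.5365 0.2313 0.1701] rpy [-3.141e+00  1.000e-03  8.800e-01] w 0.0549 f 30.0 F [-0.6  0.6 -1. ] | shift [-0.0068  0.0113  0.4929]
turn z 0.001
```

View pics/s3.png

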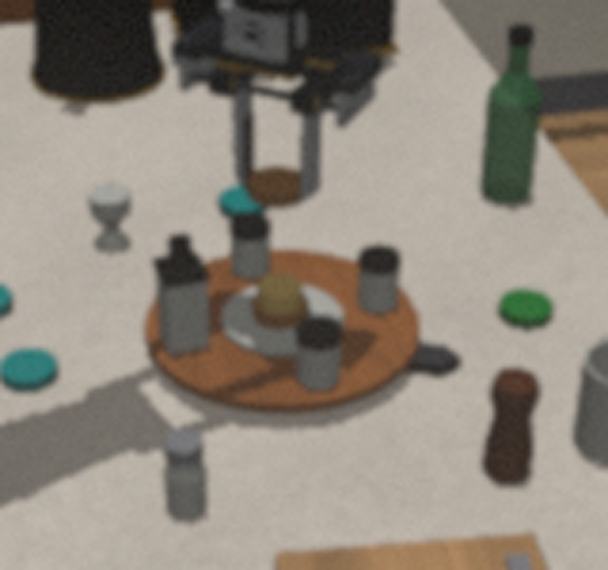

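The crop shows the top biscuit held level at (276,186) over the cheese at (281,296). Lower it.

>>> {"api": "carry_out", "payload": {
  "motion": "-0.004 0.008 0.1 0 0 0 0.4; 0 0 0.2 0 0 0 0.4; 0 0 0.12 0 0 0 0.4; 0 0 0.05 0 0 0 0.4; 0 0 0.01 0 0 0 0.4; 0 0 0 0 0 0 0.4; 0 0 0 0 0 0 0.4"
}}

```text
time: 12.15
tool_pos: [0.5386, 0.2281, 0.0761]
ee_rot: [3.14, -0.002, 0.876]
wrist_force: [-0.1, -0.3, 0.6]
width: 0.0553
finger_force: 30.0
```

```bash
python3 -c "
from h import *
todo((.5373,.2288,.0712),.877)"
```

```text
t 12.15 pos [0.5386 0.2281 0.0761] rpy [ 3.14e+00 -2.00e-03  8.76e-01] w 0.0553 f 30.0 F [-0.1 -0.3  0.6] | shift [-0.0016 -0.007   0.0245]
turn z -0.0
```

>>> {"api": "carry_out", "payload": {
  "motion": "-0.001 -0.004 0.01 0 0 0 0.4; 0 0 0.005 0 0 0 0.4; 0 0 0 0 0 0 0.4; 0 0 0 0 0 0 0.4"
}}

```text
time: 12.65
tool_pos: [0.5369, 0.2284, 0.0716]
ee_rot: [3.142, 0.0, 0.876]
wrist_force: [0.4, 0.2, -0.4]
width: 0.0553
finger_force: 30.0
```

```bash
python3 -c "
from h import *
todo((.5373,.2288,.0712),.877)"
```

```text
t 12.65 pos [0.5369 0.2284 0.0716] rpy [3.142 0.    0.876] w 0.0553 f 30.0 F [ 0.4  0.2 -0.4] | shift [0.0029 0.     0.002 ]
turn z -0.0
```

>>> {"api": "carry_out", "payload": {
  "motion": "0 0 0.004 0 0 0 0.4; 0 0 0 0 0 0 0.4; 0 0 0 0 0 0 0.4"
}}

```text
time: 13.02
tool_pos: [0.5369, 0.2283, 0.0708]
ee_rot: [3.142, 0.0, 0.876]
wrist_force: [-0.3, -0.2, -0.8]
width: 0.0552
finger_force: 30.0
```

>>> {"api": "carry_out", "payload": {
  "motion": "0 0 0.004 0 0 0 0.4; 0 0 0 0 0 0 0.4; 0 0 0 0 0 0 0.4"
}}

```text
time: 13.4
tool_pos: [0.5371, 0.2284, 0.0707]
ee_rot: [3.141, -0.0, 0.876]
wrist_force: [-0.6, -0.4, 4.1]
width: 0.055
finger_force: 30.0
```

Contact at 4.1 N. Release, rise, and retreat to view the stack.

>>> {"api": "carry_out", "payload": {
  "motion": "0 0 -0.002 0 0 0 0.4; 0 0 0 0 0 0 0.65; 0 0 0 0 0 0 0.8; 0 0 0 0 0 0 0.95; 0 0 0 0 0 0 0.95; 0 0 -0.1 0 0 0 1; 0 0 -0.25 0 0 0 1; 0 0 -0.25 0 0 0 1; -0.3 0 0 0 0 0 1; -0.3 0 0 0 0 0 1; -0.3 0 0 0 0 0 1; -0.3 0 0 0 0 0 1"
}}

```text
time: 14.9
tool_pos: [0.3821, 0.0428, 0.1905]
ee_rot: [3.141, -0.0, 0.877]
wrist_force: [0.2, -0.5, 0.2]
width: 0.094
finger_force: 0.0
```

```bash
python3 -c "
from h import *
todo((.4398,.2169,.117),.877)
s=snap('top');snap('side','s4.png'); hsv=cv2.cvtColor(s['pixels'],cv2.COLOR_RGB2HSV).astype(int);H,S,V=hsv[...,0],hsv[...,1],hsv[...,2]
e,a=disc(s,((S>90)&(V>60)).astype(np.uint8)*255,(250,195),16);print('stack',e,ray(s,*e[0],.082))
a=cv2.resize(s['pixels'][130:310,195:345,::-1],(400,480));b=cv2.resize(cv2.imread('pics/s4.png')[90:240,270:395],(400,480))
cv2.imwrite('pics/t4.png',np.hstack([a,b]))"
```

```text
t 14.90 pos [0.3821 0.0428 0.1905] rpy [ 3.141 -0.     0.877] w 0.0940 f 0.0 F [ 0.2 -0.5  0.2] | shift [ 0.8541 -0.3352  0.3673]
turn z 0.0
stack ((250.25967407226562, 195.177734375), (18.5226993560791, 19.107728958129883), 47.09917068481445) [0.53548351 0.22817242 0.082     ]
```

View pics/t4.png

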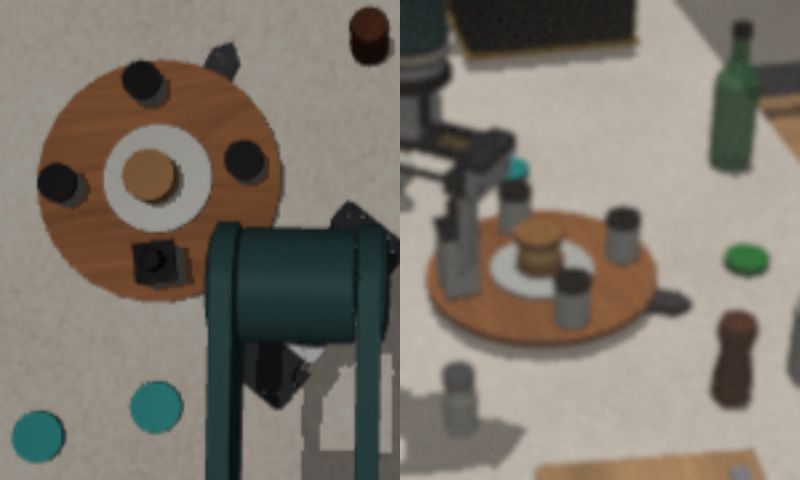

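The picture shows the stack in order and centred at left panel (150,175), with the top biscuit 2 mm off the cheese. The square jar's knob is at (152,262) and is free. Go to the knob and grip.

>>> {"api": "carry_out", "payload": {
  "motion": "0.2 -0.08 0 0 0 0 1; 0.254 -0.095 0 0 0 0 1; 0.25 -0.1 0 0 0 0 1; 0.15 -0.06 0 0 0 0 1; 0 0 0.15 0 0 0 1; 0 0 0.15 0 0 0 1; 0 0 0.05 0 0 0 1; 0 0 0 0 0 0 1; 0 0 0 0 0 0 1"
}}

```text
time: 16.12
tool_pos: [0.4421, 0.2185, 0.1219]
ee_rot: [3.14, -0.002, 0.876]
wrist_force: [-0.4, -0.9, -0.3]
width: 0.0941
finger_force: 0.0
```

```bash
python3 -c "
from h import *
todo((.4396,.2169,.117),.877)"
```

```text
t 16.12 pos [0.4421 0.2185 0.1219] rpy [ 3.14e+00 -2.00e-03  8.76e-01] w 0.0941 f 0.0 F [-0.4 -0.9 -0.3] | shift [-0.0143 -0.0048  0.0247]
turn z -0.0
```

>>> {"api": "carry_out", "payload": {
  "motion": "-0.01 -0.003 0.013 0 0 0 1; 0 0 0 0 0 0 0; 0 0 0 0 0 0 0; 0 0 0 0 0 0 0; 0 0 0 0 0 0 0; 0 0 0 0 0 0 0; 0 0 0 0 0 0 0; 0 0 0 0 0 0 0; 0 0 0 0 0 0 0"
}}

```text
time: 17.25
tool_pos: [0.4405, 0.2169, 0.1179]
ee_rot: [3.14, -0.002, 0.876]
wrist_force: [3.3, -0.0, -1.8]
width: 0.0212
finger_force: 30.0
```

```bash
python3 -c "
from h import *
o=readout.get_obs()
todo((.4396,.2169,.117),.877)
p=o['tool_pos'][:2]-[.539,.226];print(np.hypot(*p),np.arctan2(p[1],p[0]))
# constant row in tool axes for turning by dth about the axis (chord), tool turning along
for dth in(.1,.12):
  c,s=np.cos(dth)-1,np.sin(dth); r=.1*np.array([np.cos(-3.05),np.sin(-3.05)])
  d=np.array([c*r[0]-s*r[1], s*r[0]+c*r[1],0]);print(dth,(Ro.from_euler('xyz',[np.pi,0,.877]).inv().apply(d)/.2).round(4),-dth/np.radians(120))
"
```

```text
t 17.25 pos [0.4405 0.2169 0.1179] rpy [ 3.14e+00 -2.00e-03  8.76e-01] w 0.0212 f 30.0 F [ 3.3 -0.  -1.8] | shift [-0.0029 -0.0035  0.0047]
turn z -0.0
0.09891162928288254 -3.049422326485914
0.1 [-0.0335  0.0371  0.    ] -0.04774648292756861
0.12 [-0.0398  0.0449  0.    ] -0.057295779513082325
```

The knob is gripped (width 21 mm, at −3.05 rad). Turn the carousel with equal rows of 0.1 rad each.

>>> {"api": "carry_out", "payload": {
  "motion": "-0.0175 0.0182 0 0 0 -0.0239 0; -0.0335 0.0371 0 0 0 -0.0477 0; -0.0335 0.0371 0 0 0 -0.0477 0; -0.0335 0.0371 0 0 0 -0.0477 0; -0.0335 0.0371 0 0 0 -0.0477 0; -0.0335 0.0371 0 0 0 -0.0477 0; -0.0335 0.0371 0 0 0 -0.0477 0; 0 0 0 0 0 0 0"
}}

```text
time: 18.25
tool_pos: [0.4663, 0.1586, 0.1179]
ee_rot: [3.14, -0.001, 1.524]
wrist_force: [3.3, 1.0, -2.3]
width: 0.0213
finger_force: 30.0
```

```bash
cat > w.py <<'E'
from h import *
o=readout.get_obs();p=o['tool_pos'][:2]-[.539,.226];th=np.arctan2(p[1],p[0])
print("r %.4f th %.3f yaw-th %.3f"%(np.hypot(*p),th,(o['ee_rot'][2]-th)%(2*np.pi)))
todo((.539+.1*np.cos(th),.226+.1*np.sin(th),.117))
E
python3 w.py
```

```text
r 0.0991 th -2.394 yaw-th 3.917
t 18.25 pos [0.4663 0.1586 0.1179] rpy [ 3.140e+00 -1.000e-03  1.524e+00] w 0.0213 f 30.0 F [ 3.3  1.  -2.3] | shift [-0.0031 -0.003   0.0047]
```

>>> {"api": "carry_out", "payload": {
  "motion": "-0.0335 0.0371 0 0 0 -0.0477 0; -0.0335 0.0371 0 0 0 -0.0477 0; -0.0335 0.0371 0 0 0 -0.0477 0; -0.0335 0.0371 0 0 0 -0.0477 0; -0.0335 0.0371 0 0 0 -0.0477 0; -0.0335 0.0371 0 0 0 -0.0477 0; -0.0335 0.0371 0 0 0 -0.0477 0; -0.0335 0.0371 0 0 0 -0.0477 0; -0.0335 0.0371 0 0 0 -0.0477 0; -0.0335 0.0371 0 0 0 -0.0477 0; 0 0 0 0 0 0 0"
}}

```text
time: 19.62
tool_pos: [0.5567, 0.1269, 0.118]
ee_rot: [-3.141, 0.002, 2.522]
wrist_force: [2.8, -2.7, -1.0]
width: 0.021
finger_force: 30.0
```

```bash
python3 w.py
```

```text
r 0.1007 th -1.394 yaw-th 3.916
t 19.62 pos [0.5567 0.1269 0.118 ] rpy [-3.141e+00  2.000e-03  2.522e+00] w 0.0210 f 30.0 F [ 2.8 -2.7 -1. ] | shift [0.0024 0.0023 0.0048]
```

>>> {"api": "carry_out", "payload": {
  "motion": "-0.0335 0.0371 0 0 0 -0.0477 0; -0.0335 0.0371 0 0 0 -0.0477 0; -0.0335 0.0371 0 0 0 -0.0477 0; -0.0335 0.0371 0 0 0 -0.0477 0; -0.0335 0.0371 0 0 0 -0.0477 0; -0.0335 0.0371 0 0 0 -0.0477 0; -0.0335 0.0371 0 0 0 -0.0477 0; -0.0335 0.0371 0 0 0 -0.0477 0; -0.0335 0.0371 0 0 0 -0.0477 0; -0.0115 0.0125 0 0 0 -0.0162 0; 0 0 0 0 0 0 0; 0 0 0 0 0 0 0"
}}

```text
time: 21.12
tool_pos: [0.6304, 0.1802, 0.118]
ee_rot: [-3.139, 0.005, -2.829]
wrist_force: [8.2, -1.4, -2.4]
width: 0.0218
finger_force: 30.0
```

```bash
python3 w.py; python3 -c "
from h import *
s=snap('top');snap('side','s5.png')
for L in((.18,.1),): pass
im=s['pixels'][:,:,::-1].copy()
a=cv2.resize(im[120:260,195:345],(400,380));b=cv2.resize(cv2.imread('pics/s5.png')[90:240,270:395],(400,480))[:380]
cv2.imwrite('pics/t5.png',np.hstack([a,b]))"
```

```text
r 0.1022 th -0.464 yaw-th 3.918
t 21.12 pos [0.6304 0.1802 0.118 ] rpy [-3.139  0.005 -2.829] w 0.0218 f 30.0 F [ 8.2 -1.4 -2.4] | shift [0.008  0.0079 0.005 ]
```

View pics/t5.png

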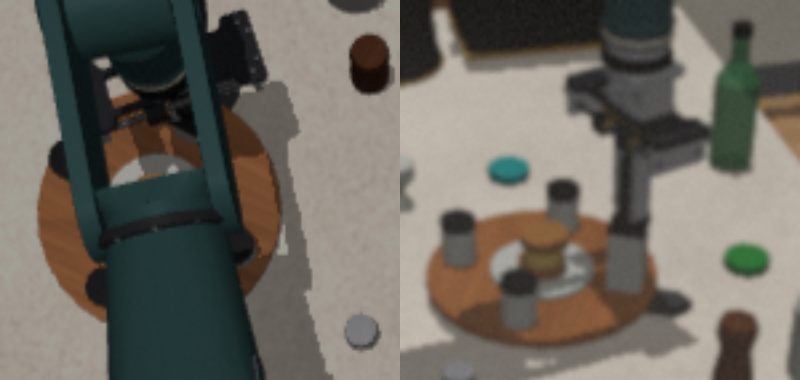

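The right panel shows the stack in order at (543,250). The knob is held, with the square jar at (627,255) next to the pointer at (672,302). I'll cross-check the pointer direction from the side view.

```bash
python3 -c "
from h import *
s=snap('side')
im=cv2.imread('pics/side0.png');hsv=cv2.cvtColor(im,cv2.COLOR_BGR2HSV);m=((hsv[...,2]<75)&(hsv[...,1]<90))
w=m[174:196,344:368];print('\n'.join(''.join('#' if q else '.' for q in r) for r in w))
ys,xs=np.where(w)
for dx in(0,1):
  i=xs==xs.max()-dx; u,v=344+xs[i].mean(),174+ys[i].mean();p=ray(s,u,v,.014)[:2]-[.539,.226];print(u,v,np.hypot(*p),np.arctan2(p[1],p[0]))
o=readout.get_obs();print(o['qvel'].round(3),o['time'],o['finger_force'])"
```

```text
........................
........................
........................
........................
........................
........................
........................
........................
.......#..#.............
.......##...##..........
.....#####..###.........
....############........
....###########.........
.........####...........
........................
........................
........................
........................
........................
........................
........................
........................
359.0 185.0 0.17394838628192766 -0.5218862534725233
358.0 185.0 0.1704408828609671 -0.5280841897510612
[-0.001 -0.001 -0.     0.002  0.001 -0.002] 21.275 30.00383287668228
```

```bash
python3 -c "
from h import *
for n,(a,b,c,d) in(('top',(142,160,264,294)),('side',(174,190,344,368))):
  s=snap(n);im=cv2.imread('pics/%s0.png'%n);hsv=cv2.cvtColor(im,cv2.COLOR_BGR2HSV)
  m=((hsv[...,2]<(75 if n=='top' else 85))&(hsv[...,1]<90))[a:b,c:d]
  P=np.array([ray(s,x+c,y+a,.014)[:2]-[.539,.226] for y,x in zip(*np.where(m))])
  r=np.hypot(*P.T);t=np.arctan2(P[:,1],P[:,0])
  for lo,hi in((.14,.15),(.15,.16),(.16,.185)):
    k=(r>lo)&(r<hi);print(n,lo,k.sum(),t[k].mean().round(3),t[k].min().round(3),t[k].max().round(3))"
```

```text
top 0.14 38 -0.473 -0.594 -0.356
top 0.15 38 -0.474 -0.587 -0.36
top 0.16 30 -0.468 -0.545 -0.375
side 0.14 18 -0.556 -0.692 -0.406
side 0.15 17 -0.543 -0.65 -0.43
side 0.16 20 -0.53 -0.623 -0.425
```

The top view gives the pointer at −0.473 rad, with the tongue 33 mm wide as it should be. The side mask leans negative because it includes the tongue's vertical face. The jar is held at −0.464 rad, about 1 mm off the pointer's line, so I'm handing in.

```bash
python3 -c "
from bench import robot
print(robot.close_job())"
```

```text
the job is handed in; nothing more can be done
None
```

The job is handed in at about 21 s of the 70 s, though the verdict wasn't shown: cheese and top biscuit are stacked within about 2 mm, and the square jar is about 1 mm off the pointer's line, held still by its knob with a 30 N grip.

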